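Bolt the nest, then hold the inspection flap at the pointer

ROBOT

A 6-joint arm with a two-finger parallel gripper is mounted at the origin on the work surface. World frame = base frame: x ahead of the robot, y to its left, z up, the work surface at z = 0. Lengths are in m, angles in rad, forces in N, time in s.
With the tool pointing down it reaches from about 0.25 to 0.725 m from the base axis. Payload 4 kg.
Tool frame: the origin (TCP) lies at the very end of the fingers, on their centre line; the grasp point (between the pads) lies 19 mm behind it; x points along the fingers, z is the direction in which the jaws open and shut, and the axes are right-handed (so a half turn about x gives the same grasp; the last joint's range is limited). The gripper opens to 85 mm and grips with 20 to 120 N. Pads are 22 mm wide; open, the fingers measure 114 mm over their backs; the gripper's body (76 mm by 85 mm) begins 54 mm behind the grasp point. The pads swing forward as they close: fully open they stand 13 mm farther back than shut.
Start: joints at [-1.204, 0.241, 0.005, 1.335, 0, 1.571], TCP at [0.179, -0.467, 0.231] pointing down, gripper open.
Joint ranges: [-2.72, 2.72], [-1.05, 1.87], [-1.09, 1.28], [-1.99, 2.15], [-1.42, 1.44], [-3.14, 3.14]. Speed limits (rad/s): [2.79, 2.79, 3.14, 3.14, 3.14, 3.14].

INTERFACE

Orientations are given as a rotation vector (axis times angle).
In Python, from rig import read_state, capture, sign_off, spot_in, silhouettes, mark_of gives the robot as it stands.
- The arm moves only by the shell command python3 -m handwheel 'ROWS' [FORCE]. ROWS is JSON, a list of rows, each an object of numbers: "ax", "ay", "az": the turn, a rotation vector about the tool's x, y, z in rad; "x", "y", "z": the shift along the tool's x, y, z in m; "grip": the closure, from 0 (fully open) to 1 (shut). In form: [{"ax": .., "ay": .., "az": .., "x": .., "y": .., "z": .., "grip": ..}, ...]. A call has exactly 5 rows; each row is the pose to reach, as a shift and turn from the pose commanded when the call began, along the tool's axes at that moment; what a row does not reach only later rows make up. A row lasts 1/12 s, in which the tool goes at most 41.7 mm and 7.16 degrees, less where a joint would pass 70% of its speed; a pose out of reach is approached as far as the arm can. A call with a gripper value outside its range is refused whole. The fingers move at their own pace and stop on an object; FORCE is the grip in N (left out, the last holds). Time passes only in rows, so rows that repeat a pose let the fingers close, or fill a call up. It gives the time, the measured TCP pose, the force and the opening at its end, in the units of the state.
- read_state(): the state, without advancing time (a new reading comes with each control period).
- capture(name): name is "scene" or "top" or "wrist"; returns a dict with "pixels" (400x640x3 uint8, red, green, blue), "vfov" (degrees; the focal length in pixels is half the picture's height over the tangent of half this angle, whatever the lens; pixels are square), "cx", "cy" (the principal point, pixels), "xyz" and "rotation" of the camera in the world. Camera axes: x right, y down, z forward; pixel columns grow to the right and rows downward; lengths in m; the calibration is good to about 2 mm. A picture is of the moment at which its call begins. There is no depth.
- sign_off(): hands the job in, once; it reports no verdict.
Trained networks look in the newest picture that a camera, given by its name, has taken for a name from the list of things; names that differ only in an ending like _2 or _b are one class to them, and where a whole thing is asked for, a point or a joint stands for the part that bears it (a point fixed in the world has none). Each returns a list of dicts, best first, with "conf" (0 to 1); they miss things now and then, are a little off and sometimes report something else, mostly with a low value. They report only what shows in the picture. A call takes as long as a camera call.
- spot_in(camera, target): "location" ([column, row] in pixels, amid what is visible of it).
- silhouettes(camera, target): "pixels" (400x640 bool, what is visible of it) and "location" ([column, row] in pixels, amid what is visible of it).
- mark_of(camera, target): "location" ([column, row] in pixels: a listed point, or the origin of a listed thing).
The state is a dict: "time_s": time; "q": joint angles; "joint_velocities": joint speeds; "joint_torque": joint torques, N m; "eef_pos": TCP position; "eef_rot": TCP orientation; "ft_force": force on the tool from outside, world axes, zero at the start; "wrist_torque": the same for the moment, N m; "finger_gap": finger opening in m.
Only numpy, scipy, OpenCV 4.12 (cv2) and the standard library are available. Lean on these libraries where they do the work, as an engineer would, in place of code of your own. Each camera call takes 0.05 s, during which the arm holds its last target. There are 200 camera calls.

TASK

On the valve test station, first slide the barrel bolt fully home into its keeper to lock the part nest, keeping the inspection flap shut while you do it. Then take the flap by its grab bar, swing it up until its edge lines up with the pointer on the quadrant, and finish while still holding it steady there with the gripper; it falls shut if let go. Leave the pointer at its setting and do not disturb the other things on the bench.

Things in the scene. Friction and masses are not known exactly. Their poses are not given: they have to be found in the camera images.
- station: grey sheet-metal test station fixed to the bench, white nest and brass fitting inside. Origin: centre of its underside, on the bench (z = 0); z up; all x, y, z below are in its frame, in mm. Box walls: x -100 to 100, y -100 to 85, 92 high. On its -y side a bolt ledge, y -205 to -100, x -120 to 120, top at z 40. It may be turned by up to 0.25 rad about the vertical.
- bolt (a joint): travel of the steel barrel bolt in m: 0 drawn back, 0.05 fully home in the keeper (end stop). It slides in the station's +x direction; friction about 2 N, stays where it is left. The 12 mm rod lies at y -155, z 52 in two guide straps (x -65 and x 50, 14 long, top at z 62); the keeper block stands at x 88 to 108, top at z 66.
- bolt_knob (a point): top centre of the bolt's upright round knob, 14 mm diameter, standing up from the rod to z 104 (free height above the rod 46 mm). Moves with the bolt from x -32 to x 18, at y -155. The station's box wall is 48 mm from the knob on its +y side.
- flap (a joint): angle of the inspection flap in rad: 0 shut (lying level on the box), growing as its free edge rises; stop at 1.4. Nearly frictionless, falls shut when released. Flap 0.28 to 0.56 kg, 200 (x) by 184 mm, 6 thick, aluminium frame with a clear window.
- flap_hinge (a point): point on the hinge axis, at station x 0, y -100, z 96; axes move with the flap: x along the hinge line (parallel to the station's x), y from the hinge towards the free edge, z out of the flap's top. Hinge on the -y side; a positive angle turns the flap about +x (right hand), so the +y edge rises.
- flap_bar (a point): middle of the flap's grab bar: round steel bar 12 mm diameter, 120 mm long, parallel to the hinge line, in the flap's plane, 255 mm from the hinge (shut: station y 155, z 96). Two 12 mm side arms at x -60 and 60 join it to the flap; the gap between bar and flap edge is 61 mm, with nothing below it but the bench. Axes as flap_hinge.
- pointer (a joint): setting of the pointer in rad, same zero and direction as flap (the flap is at the mark when the two values are equal). 0.45 to 0.9 at the start; held by friction, can be knocked.
- pointer_tip (a point): outer end of the pointer, a dark flat steel strip 7 mm wide pivoted on the flap's hinge line at station x 116, just outside the quadrant arc (x 106 to 110, radius 158 to 172 about the hinge) at the +x end of the flap; tip 200 mm from the hinge line. Axes: x along the hinge line, y along the pointer outward.
- coupling: bystander: loose brass coupling standing upright, 40 mm diameter, 60 mm tall, beyond the grab bar (station +y side). Origin at the centre of its underside.
- screwdriver: bystander: loose screwdriver, about 180 mm long, lying on the bench beside the bolt ledge (station -y side). Origin at its middle underneath.
- parts_bin: bystander: loose blue open bin, 100 by 150 by 50 mm, behind the station (+x side). Origin at the centre of its underside.

How it is judged:
On the way, in this order (a step that is already met when the one before it is completed fails the run):
1. the bolt is fully home in its keeper, the flap still shut (value of joint bolt above 0.045 m and value of joint flap below 0.1 rad), for 0.2 s.
2. the flap is held in line with the pointer (angle between the y axis of flap_hinge and the y axis of pointer_tip, either way round below 0.07 rad and contact force between the fingers and flap above 0.5 N), for 0.3 s.
At the end, for the whole second after the job is handed in: The bolt is within 5 mm of fully home; the flap is within 0.07 rad (4 degrees) of the pointer and still (under 0.08 rad/s), carried by the gripper's fingers (contact over 0.5 N) and propped by none of the loose things (all of step 2 and value of joint bolt above 0.045 m and velocity of joint flap between -0.08 and 0.08 rad/s and contact force between flap and coupling below 0.1 N and contact force between flap and screwdriver below 0.1 N and contact force between flap and parts_bin below 0.1 N); the arm keeps its last pose, push and grip.
It fails at once if the flap is raised before the bolt is home (value of joint flap above 0.15 rad and value of joint bolt below 0.04 m).
It fails at once if the pointer is knocked from its setting (distance of pointer_tip from where it was at the start of the episode above 0.012 m).
It fails at once if the coupling is disturbed (distance of coupling from where it was at the start of the episode above 0.03 m).
It fails at once if the screwdriver is disturbed (distance of screwdriver from where it was at the start of the episode above 0.03 m).
It fails at once if the parts bin is disturbed (distance of parts_bin from where it was at the start of the episode above 0.03 m).
It also fails if it takes over 46 s, if anything falls off the work surface, if the arm or the gripper's body presses on something with over 40 N, if the wrist force passes 120 N, or if a joint passes its speed limit or range.

## Working session

There is one attempt and no reset: what is moved stays moved. The work goes in short steps, Python scripts to look and compute and a shell command to move; the robot and the scene stay as the last step left them, time stands still between calls to the robot, and variables do not carry over. Pictures are saved under pics/ and viewed, about 8 in all and at most 12, crops included, and the job is handed in when it is done.

```bash
ls; mkdir -p pics; cat > h.py <<'E'
import numpy as np, cv2
from rig import *
from scipy.spatial.transform import Rotation as R
def cam(c):
    f=200/np.tan(np.radians(c["vfov"])/2); 
    Rm=np.array(c["rotation"],float)
    if Rm.shape!=(3,3): Rm=R.from_rotvec(Rm).as_matrix()
    return f,c["cx"],c["cy"],np.array(c["xyz"]),Rm
def proj(c,P):
    f,cx,cy,o,Rm=cam(c); p=(np.atleast_2d(P)-o)@Rm
    return np.c_[cx+f*p[:,0]/p[:,2],cy+f*p[:,1]/p[:,2]]
def ray(c,uv):
    f,cx,cy,o,Rm=cam(c); d=Rm@np.array([(uv[0]-cx)/f,(uv[1]-cy)/f,1]); return o,d
def atz(c,uv,z):
    o,d=ray(c,uv); return o+d*(z-o[2])/d[2]
def save(c,n): cv2.imwrite("pics/"+n,c["pixels"][:,:,::-1])
E
python3 - <<'E'
from h import *
import json
s=read_state(); print({k:np.round(v,3).tolist() for k,v in s.items()})
C={}
for n in ["scene","top","wrist"]:
    c=capture(n); C[n]=c; save(c,n+"0.png"); print(n,c["vfov"],c["cx"],c["cy"],np.round(c["xyz"],3),np.round(c["rotation"],3).tolist(), {k for k in c})
for n in ["scene","top"]:
    for t in ["station","bolt_knob","flap_hinge","flap_bar","pointer_tip","coupling","screwdriver","parts_bin"]:
        r=mark_of(n,t)[:2]; print(n,t,[(np.round(x["location"],1).tolist(),round(x["conf"],2)) for x in r])
im=np.vstack([C["scene"]["pixels"],C["top"]["pixels"]])
cv2.imwrite("pics/both.png",cv2.resize(im,(480,600),interpolation=cv2.INTER_AREA)[:,:,::-1])
E
```

```text
pics
{'time_s': 0.0, 'q': [-1.204, 0.241, 0.004, 1.335, 0.0, 1.571], 'joint_velocities': [-0.0, 0.001, 0.0, -0.0, -0.001, 0.0], 'joint_torque': [-0.0, -37.232, 25.241, 0.017, 0.0, 0.0], 'eef_pos': [0.179, -0.466, 0.23], 'eef_rot': [0.936, 1.362, -0.934], 'ft_force': [-0.285, -0.849, -0.27], 'wrist_torque': [-0.01, -0.014, 0.038], 'finger_gap': 0.086}
scene 55.92068521331881 316.89668237768774 202.64367240282562 [1.081 0.129 0.809] [-1.652, -2.155, 0.655] {'cx', 'rotation', 'cy', 'pixels', 'vfov', 'xyz'}
top 46.59879815693884 315.8571595601307 206.24666245589754 [0.353 0.03  1.387] [-2.063, 2.129, -0.242] {'cx', 'rotation', 'cy', 'pixels', 'vfov', 'xyz'}
wrist 67.50370755738395 317.46293634954344 198.64754049612256 [ 0.258 -0.436  0.372] [2.355, -1.617, -0.274] {'cx', 'rotation', 'cy', 'pixels', 'vfov', 'xyz'}
scene station [([305.1, 188.5], 0.92)]
scene bolt_knob [([241.1, 155.6], 0.57)]
scene flap_hinge [([261.6, 163.9], 0.77)]
scene flap_bar [([358.1, 163.1], 0.78)]
scene pointer_tip [([326.4, 172.2], 0.73)]
scene coupling [([405.8, 183.6], 0.68)]
scene screwdriver [([176.6, 199.5], 0.78)]
scene parts_bin [([252.2, 275.0], 0.92)]
top station [([347.8, 257.3], 0.87)]
top bolt_knob [([408.7, 244.8], 0.61), ([348.7, 254.3], 0.25)]
top flap_hinge [([380.8, 241.9], 0.77)]
top flap_bar [([297.8, 266.5], 0.78)]
top pointer_tip [([318.1, 211.5], 0.42)]
top coupling [([258.2, 288.6], 0.44)]
top screwdriver [([442.1, 214.3], 0.87)]
top parts_bin [([358.6, 170.7], 0.88), ([258.1, 287.1], 0.28)]
```

View pics/scene0.png

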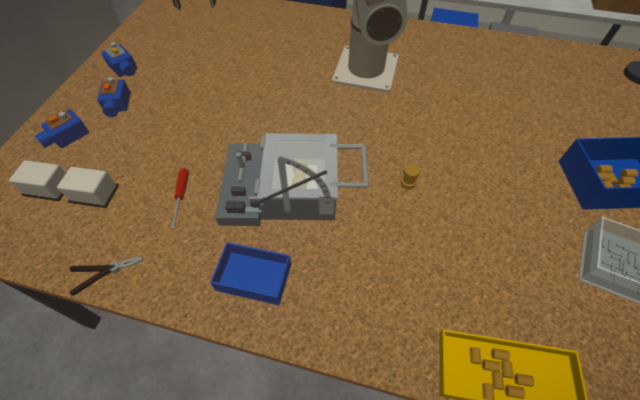

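View pics/top0.png

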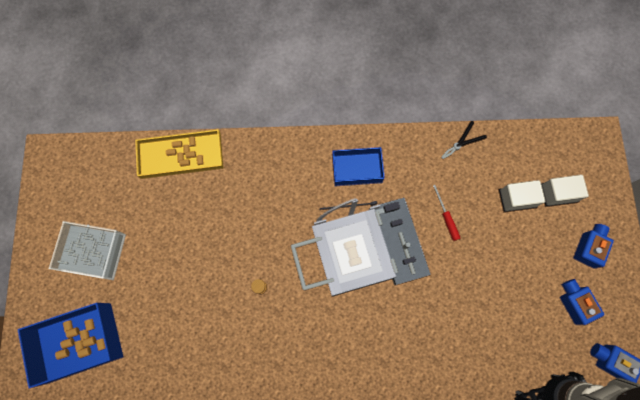

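```bash
cat > fit.py <<'E'
from h import *
from scipy.optimize import least_squares
def tri(obs): # list of (cam,uv)
    A=np.zeros((3,3));b=np.zeros(3)
    for c,uv in obs:
        o,d=ray(c,uv); d=d/np.linalg.norm(d); M=np.eye(3)-np.outer(d,d); A+=M;b+=M@o
    return np.linalg.solve(A,b)
def local(p,X):
    c,s=np.cos(p[2]),np.sin(p[2]); X=np.atleast_2d(X)
    return np.c_[p[0]+c*X[:,0]-s*X[:,1],p[1]+s*X[:,0]+c*X[:,1],X[:,2]]
def ptr(a,r=.2,x=.116): return [x,-.1+r*np.cos(a),.096+r*np.sin(a)]
E
python3 - <<'E'
from fit import *
C={n:capture(n) for n in["scene","top"]}
T=["station","bolt_knob","flap_hinge","flap_bar","pointer_tip","coupling","screwdriver","parts_bin"]
O={n:{t:mark_of(n,t)[0]["location"] for t in T if mark_of(n,t)} for n in C}
def X(p,t):
    return {"station":[0,0,0],"bolt_knob":[p[3],-.155,.104],"flap_hinge":[0,-.1,.096],"flap_bar":[0,.155,.096],"pointer_tip":ptr(p[4])}[t]
def res(p): return np.concatenate([(proj(C[n],local(p,X(p,t)))[0]-O[n][t]) for n in C for t in T[:5] if t in O[n]])
best=min((least_squares(res,[.35,-.03,y,-.032,.6],loss="soft_l1") for y in(0,1.57,-1.57,3.1)),key=lambda r:r.cost)
print(best.cost,np.round(best.x,4),np.round(best.fun,1))
for t in T:
    if t in O["scene"] and t in O["top"]: print(t,np.round(tri([(C[n],O[n][t]) for n in C]),3))
print({t:local(best.x,X(best.x,t)).round(3).tolist() for t in T[:5]})
E
```

```text
22.94620263751505 [ 0.526  -0.0666  0.2683 -0.0293  0.6615] [ 0.9 -2.3  3.1 -1.3 -3.4  2.6  2.2  0.6 -0.1 -0.5  4.6  1.7 -1.9 -0.6
  3.6 -1.   3.  -1.2 -0.8  0.1]
station [ 0.533 -0.06   0.001]
bolt_knob [ 0.539 -0.232  0.096]
flap_hinge [ 0.549 -0.153  0.105]
flap_bar [0.483 0.084 0.095]
pointer_tip [0.623 0.019 0.217]
coupling [0.519 0.066 0.132]
screwdriver [ 0.652 -0.358  0.019]
parts_bin [ 0.795 -0.105  0.011]
{'station': [[0.526, -0.067, 0.0]], 'bolt_knob': [[0.539, -0.224, 0.104]], 'flap_hinge': [[0.553, -0.163, 0.096]], 'flap_bar': [[0.485, 0.083, 0.096]], 'pointer_tip': [[0.623, 0.02, 0.219]]}
```

The pictures show the station turned about +0.26 rad: knob at (409,245) in the top view, grab bar at (298,266), pointer standing up at mid-angle. The coupling at (258,286) is beyond the bar, the screwdriver at (447,213) and the bin at (358,167). I'll plan the move to above the knob, with the jaws along the bolt.

```bash
cat >> fit.py <<'E'
def go(P,yaw):
    "tool-frame shift/turn to TCP P, tool down, jaw axis (tool z) at world angle yaw (mod pi)"
    s=read_state(); R0=R.from_rotvec(s["eef_rot"]); out=[]
    for y in (yaw,yaw+np.pi):
        z=np.array([np.cos(y),np.sin(y),0]); x=np.array([0,0,-1.]); Rt=R.from_matrix(np.c_[x,np.cross(z,x),z])
        out.append((R0.inv()*Rt).as_rotvec())
    w=min(out,key=np.linalg.norm)
    print("t %.2f q6 %.2f"%(s["time_s"],s["q"][5]),"shift",R0.inv().apply(np.array(P)-s["eef_pos"]).round(4),"turn",w.round(3),[o.round(2) for o in out],"F",np.round(s["ft_force"],1),"gap",round(s["finger_gap"],4))
E
python3 - <<'E'
from fit import *
print(R.from_rotvec(read_state()["eef_rot"]).as_matrix().round(3))
c=capture("top"); print("coupling",atz(c,[258.2,288.6],0))
go([.539,-.224,.2],.268)
E
```

```text
[[-0.     0.933  0.359]
 [-0.     0.359 -0.933]
 [-1.    -0.     0.   ]]
coupling [0.43845006 0.20746625 0.        ]
t 2.70 q6 1.57 shift [ 0.0313  0.4228 -0.0976] turn [-1.472 -0.    -0.   ] [array([-1.47, -0.  , -0.  ]), array([ 1.67, -0.  ,  0.  ])] F [ 0.3 -0.2 -0.2] gap 0.0857
```

```bash
python3 -m handwheel '[{"ax":-0.12,"x":0.003,"y":0.04,"z":-0.009,"grip":0},{"ax":-0.24,"x":0.006,"y":0.08,"z":-0.018,"grip":0},{"ax":-0.36,"x":0.009,"y":0.12,"z":-0.027,"grip":0},{"ax":-0.48,"x":0.012,"y":0.16,"z":-0.036,"grip":0},{"ax":-0.6,"x":0.015,"y":0.2,"z":-0.045,"grip":0}]' 40; python3 -c "
from fit import *
go([.539,-.224,.2],.268)"
```

```text
t 2.70 q6 1.57 shift [ 0.0313  0.4228 -0.0976] turn [-1.472 -0.    -0.   ] [array([-1.47, -0.  , -0.  ]), array([ 1.67, -0.  ,  0.  ])] F [ 0.3 -0.2 -0.2] gap 0.0857invalid input at $[0]: expected keys ax, ay, az, x, y, z, grip
```

```bash
python3 -m handwheel '[{"ax":-0.12,"ay":0,"az":0,"x":0.003,"y":0.04,"z":-0.009,"grip":0},{"ax":-0.24,"ay":0,"az":0,"x":0.006,"y":0.08,"z":-0.018,"grip":0},{"ax":-0.36,"ay":0,"az":0,"x":0.009,"y":0.12,"z":-0.027,"grip":0},{"ax":-0.48,"ay":0,"az":0,"x":0.012,"y":0.16,"z":-0.036,"grip":0},{"ax":-0.6,"ay":0,"az":0,"x":0.015,"y":0.2,"z":-0.045,"grip":0}]' 40; python3 -c "
from fit import *
go([.539,-.224,.2],.268)"
```

```text
time_s: 3.12
eef_pos: [0.3511, -0.3519, 0.2163]
eef_rot: [0.469, 1.519, -0.469]
ft_force: [0.8, -0.7, -0.3]
finger_gap: 0.0852
t 3.12 q6 1.38 shift [0.0163 0.2116 0.0831] turn [-0.867  0.     0.   ] [array([-0.87,  0.  ,  0.  ]), array([ 2.27,  0.  , -0.  ])] F [ 0.8 -0.7 -0.3] gap 0.0852
```

```bash
python3 -m handwheel '[{"ax":-0.12,"ay":0,"az":0,"x":0.003,"y":0.03,"z":0.012,"grip":0},{"ax":-0.24,"ay":0,"az":0,"x":0.006,"y":0.06,"z":0.024,"grip":0},{"ax":-0.36,"ay":0,"az":0,"x":0.009,"y":0.09,"z":0.036,"grip":0},{"ax":-0.48,"ay":0,"az":0,"x":0.012,"y":0.12,"z":0.048,"grip":0},{"ax":-0.6,"ay":0,"az":0,"x":0.015,"y":0.15,"z":0.06,"grip":0}]'; python3 -c "
from fit import *
go([.539,-.224,.2],.268)"
```

```text
time_s: 3.53
eef_pos: [0.4857, -0.2625, 0.2012]
eef_rot: [-0.002, 1.571, 0.002]
ft_force: [-0.3, -1.1, -0.5]
finger_gap: 0.0855
t 3.53 q6 1.07 shift [0.0012 0.0383 0.0534] turn [-0.266  0.     0.   ] [array([-0.27,  0.  ,  0.  ]), array([ 2.88,  0.  , -0.  ])] F [-0.3 -1.1 -0.5] gap 0.0855
```

```bash
python3 -m handwheel '[{"ax":-0.1,"ay":0,"az":0,"x":0,"y":0.013,"z":0.018,"grip":0},{"ax":-0.2,"ay":0,"az":0,"x":0,"y":0.026,"z":0.036,"grip":0},{"ax":-0.265,"ay":0,"az":0,"x":0,"y":0.038,"z":0.053,"grip":0},{"ax":-0.265,"ay":0,"az":0,"x":0,"y":0.038,"z":0.053,"grip":0},{"ax":-0.265,"ay":0,"az":0,"x":0,"y":0.038,"z":0.053,"grip":0}]'; python3 - <<'E'
from fit import *
c=capture("wrist"); save(c,"w1.png"); print(c["xyz"])
for t in ["bolt_knob","flap_bar","flap_hinge","pointer_tip"]:
    for r in mark_of("wrist",t)[:1]: print(t,r["location"],r["conf"],[atz(c,r["location"],z).round(4) for z in (.104,.096)])
S=[.526,-.0666,.268]
for y in(.248,.268,.288):
  S[2]=y; print(y,proj(c,local(S,[[-.032,-.155,.104],[-.1,-.1,.096],[.1,-.1,.096],[-.12,-.205,.04],[.12,-.205,.04],[.018,-.155,.104]])).round(0).tolist())
go([.539,-.224,.2],.268)
E
```

```text
time_s: 3.95
eef_pos: [0.5382, -0.225, 0.2009]
eef_rot: [-0.206, 1.562, 0.206]
ft_force: [-0.9, -0.2, 0.3]
finger_gap: 0.0852
[ 0.51714699 -0.14410899  0.34255117]
flap_hinge [349.2, 134.9] 0.96 [array([ 0.5483, -0.1656,  0.104 ]), array([ 0.5493, -0.1663,  0.096 ])]
0.248 [[311.0, 199.0], [228.0, 130.0], [475.0, 134.0], [232.0, 222.0], [450.0, 225.0], [371.0, 200.0]]
0.268 [[315.0, 200.0], [231.0, 133.0], [478.0, 131.0], [236.0, 224.0], [454.0, 223.0], [374.0, 199.0]]
0.288 [[319.0, 200.0], [233.0, 135.0], [481.0, 129.0], [240.0, 226.0], [458.0, 221.0], [378.0, 199.0]]
t 4.20 q6 0.91 shift [0.0015 0.0019 0.0027] turn [-0.009 -0.     0.   ] [array([-0.01, -0.  ,  0.  ]), array([3.13, 0.  , 0.  ])] F [-0.5 -0.  -0.3] gap 0.0854
```

View pics/w1.png

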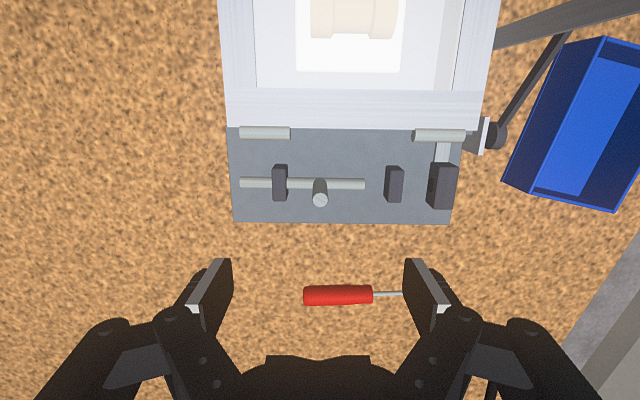

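Wrist view: knob top at (320,200), ledge corners (232,222) and (450,224). This gives a yaw of about 0.25 and puts the knob about 7 mm forward of drawn back. Nothing is near the jaws' descent.

```bash
python3 - <<'E'
from fit import *
c=capture("wrist"); P=atz(c,[320,200],.104); print(P)
P[2]=.076; go(P,.25)
E
```

```text
[ 0.53913378 -0.22551643  0.104     ]
t 4.25 q6 0.91 shift [0.1255 0.0005 0.0024] turn [0.009 0.    0.   ] [array([0.01, 0.  , 0.  ]), array([-3.13, -0.  ,  0.  ])] F [ 0.2  0.8 -0. ] gap 0.0854
```

```bash
python3 -m handwheel '[{"ax":0,"ay":0,"az":0,"x":0.035,"y":0,"z":0.002,"grip":0},{"ax":0.009,"ay":0,"az":0,"x":0.07,"y":0,"z":0.002,"grip":0},{"ax":0.009,"ay":0,"az":0,"x":0.105,"y":0,"z":0.002,"grip":0},{"ax":0.009,"ay":0,"az":0,"x":0.125,"y":0,"z":0.002,"grip":0},{"ax":0.009,"ay":0,"az":0,"x":0.125,"y":0,"z":0.002,"grip":0.4}]' && python3 -m handwheel '[{"ax":0,"ay":0,"az":0,"x":0,"y":0,"z":0,"grip":1},{"ax":0,"ay":0,"az":0,"x":0,"y":0,"z":0,"grip":1},{"ax":0,"ay":0,"az":0,"x":0,"y":0,"z":0,"grip":1},{"ax":0,"ay":0,"az":0,"x":0,"y":0,"z":0,"grip":1},{"ax":0,"ay":0,"az":0,"x":0,"y":0,"z":0,"grip":1}]' 30
```

```text
time_s: 4.67
eef_pos: [0.5351, -0.2242, 0.0711]
eef_rot: [-0.193, 1.571, 0.201]
ft_force: [-0.7, -0.5, -0.4]
finger_gap: 0.0751
time_s: 5.08
eef_pos: [0.5407, -0.2259, 0.0782]
eef_rot: [-0.199, 1.559, 0.196]
ft_force: [0.1, -0.9, 10.8]
finger_gap: 0.0134
```

```bash
python3 -m handwheel '[{"ax":0,"ay":0,"az":0,"x":0,"y":0,"z":0.01,"grip":1},{"ax":0,"ay":0,"az":0,"x":0,"y":0,"z":0.02,"grip":1},{"ax":0,"ay":0,"az":0,"x":0,"y":0,"z":0.03,"grip":1},{"ax":0,"ay":0,"az":0,"x":0,"y":0,"z":0.036,"grip":1},{"ax":0,"ay":0,"az":0,"x":0,"y":0,"z":0.036,"grip":1}]'&& python3 -m handwheel '[{"ax":0,"ay":0,"az":0,"x":0,"y":0,"z":0.003,"grip":1},{"ax":0,"ay":0,"az":0,"x":0,"y":0,"z":0.005,"grip":1},{"ax":0,"ay":0,"az":0,"x":0,"y":0,"z":0.007,"grip":1},{"ax":0,"ay":0,"az":0,"x":0,"y":0,"z":0.007,"grip":1},{"ax":0,"ay":0,"az":0,"x":0,"y":0,"z":0.007,"grip":1}]'
```

```text
time_s: 5.5
eef_pos: [0.5772, -0.2166, 0.0782]
eef_rot: [-0.2, 1.557, 0.196]
ft_force: [1.3, 0.4, 3.6]
finger_gap: 0.0127
time_s: 5.92
eef_pos: [0.5822, -0.2153, 0.0782]
eef_rot: [-0.199, 1.56, 0.196]
ft_force: [-1.2, -1.4, 6.5]
finger_gap: 0.0131
```

```bash
python3 -m handwheel '[{"ax":0,"ay":0,"az":0,"x":0,"y":0,"z":0.001,"grip":1},{"ax":0,"ay":0,"az":0,"x":0,"y":0,"z":0.002,"grip":1},{"ax":0,"ay":0,"az":0,"x":0,"y":0,"z":0.004,"grip":1},{"ax":0,"ay":0,"az":0,"x":0,"y":0,"z":0.004,"grip":1},{"ax":0,"ay":0,"az":0,"x":0,"y":0,"z":0.004,"grip":1}]'
```

```text
time_s: 6.33
eef_pos: [0.5822, -0.2153, 0.0781]
eef_rot: [-0.199, 1.567, 0.194]
ft_force: [-11.7, -4.1, 11.9]
finger_gap: 0.0126
```

```bash
python3 -m handwheel '[{"ax":0,"ay":0,"az":0,"x":0,"y":0,"z":0.001,"grip":1},{"ax":0,"ay":0,"az":0,"x":0,"y":0,"z":0.002,"grip":1},{"ax":0,"ay":0,"az":0,"x":0,"y":0,"z":0.004,"grip":1},{"ax":0,"ay":0,"az":0,"x":0,"y":0,"z":0.004,"grip":1},{"ax":0,"ay":0,"az":0,"x":0,"y":0,"z":0.004,"grip":1}]'
```

```text
time_s: 6.75
eef_pos: [0.5824, -0.2152, 0.0781]
eef_rot: [-0.198, 1.575, 0.193]
ft_force: [-20.8, -5.1, 16.9]
finger_gap: 0.013
```

The bolt has hit its end stop: about 43 mm travelled, 21 N reaction and no further motion. I'll unload, open, rise and check from above.

```bash
python3 -m handwheel '[{"ax":0,"ay":0,"az":0,"x":0,"y":0,"z":-0.006,"grip":0.8},{"ax":0,"ay":0,"az":0,"x":0,"y":0,"z":-0.006,"grip":0.3},{"ax":0,"ay":0,"az":0,"x":0,"y":0,"z":-0.006,"grip":0.3},{"ax":0,"ay":0,"az":0,"x":0,"y":0,"z":-0.006,"grip":0.3},{"ax":0,"ay":0,"az":0,"x":0,"y":0,"z":-0.006,"grip":0.3}]' && python3 -m handwheel '[{"ax":0,"ay":0,"az":0,"x":-0.04,"y":0,"z":-0.006,"grip":0.3},{"ax":0,"ay":0,"az":0,"x":-0.08,"y":0,"z":-0.006,"grip":0.3},{"ax":0,"ay":0,"az":0,"x":-0.12,"y":0,"z":-0.006,"grip":0.3},{"ax":0,"ay":0,"az":0,"x":-0.16,"y":0,"z":-0.006,"grip":0.3},{"ax":0,"ay":0,"az":0,"x":-0.19,"y":0,"z":-0.006,"grip":0.2}]'
python3 - <<'E'
from fit import *
c=capture("wrist"); save(c,"w2.png")
S=[.526,-.0666,.25]
print(proj(c,local(S,[[.018,-.155,.104],[-.1,-.1,.096],[.1,-.1,.096],[-.12,-.205,.04],[.12,-.205,.04]])).round(0).tolist())
T=["bolt_knob","flap_hinge","pointer_tip","flap_bar"]
for n in("top","scene"):
  d=capture(n); save(d,n+"2.png")
  for t in T: print(n,t,[(np.round(r["location"],1).tolist(),round(r["conf"],2)) for r in mark_of(n,t)[:1]])
  X=[[.018,-.155,.104],[0,-.1,.096],ptr(.66),[0,.155,.096]]
  print(proj(d,local(S,X)).round(1).tolist())
E
```

```text
time_s: 7.17
eef_pos: [0.5838, -0.2137, 0.0761]
eef_rot: [-0.198, 1.561, 0.198]
ft_force: [0.5, 0.4, -0.3]
finger_gap: 0.0594
time_s: 7.58
eef_pos: [0.5784, -0.2154, 0.2702]
eef_rot: [-0.2, 1.558, 0.197]
ft_force: [1.3, -0.1, -0.1]
finger_gap: 0.0683
[[321.0, 177.0], [206.0, 123.0], [401.0, 123.0], [215.0, 201.0], [397.0, 201.0]]
top bolt_knob [([403.1, 230.4], 0.71)]
top flap_hinge [([381.1, 242.6], 0.66)]
top pointer_tip [([320.0, 207.6], 0.45)]
top flap_bar [([298.0, 267.6], 0.65)]
[[403.1, 229.9], [386.0, 241.9], [320.5, 208.5], [298.4, 267.2]]
scene bolt_knob [([235.3, 165.9], 0.58)]
scene flap_hinge [([260.3, 162.8], 0.77)]
scene pointer_tip [([325.9, 169.9], 0.65)]
scene flap_bar [([360.1, 163.8], 0.94)]
[[235.9, 167.1], [259.9, 163.6], [325.1, 170.0], [364.4, 164.4]]
```

View pics/w2.png

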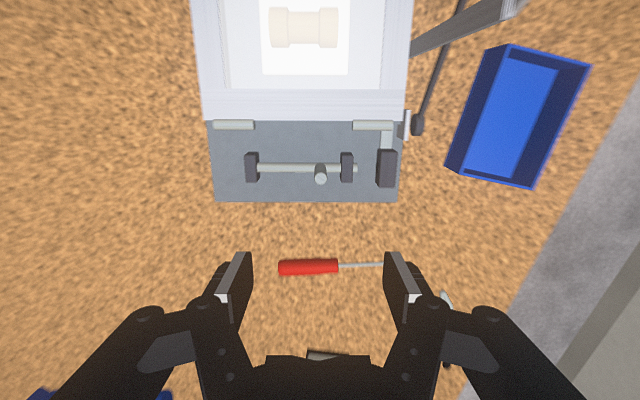

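```bash
python3 - <<'E'
from fit import *
c=capture("wrist")
S=[.526,-.0666,.25]
X=[[.043,-.155,.062],[.057,-.155,.062],[-.072,-.155,.062],[.088,-.155,.066],[.108,-.155,.066],[.010,-.155,.104],[.014,-.155,.104],[.018,-.155,.104],[.018,-.155,.058]]
print(proj(c,local(S,X)).round(1).tolist())
im=c["pixels"][110:210,190:420]; cv2.imwrite("pics/k.png",cv2.resize(im,None,fx=3,fy=3,interpolation=cv2.INTER_CUBIC)[:,:,::-1])
E
```

```text
[[343.6, 169.9], [355.5, 169.9], [246.0, 169.6], [382.5, 170.8], [399.7, 170.8], [315.2, 179.1], [319.0, 179.1], [322.8, 179.1], [322.3, 169.0]]
```

View pics/k.png

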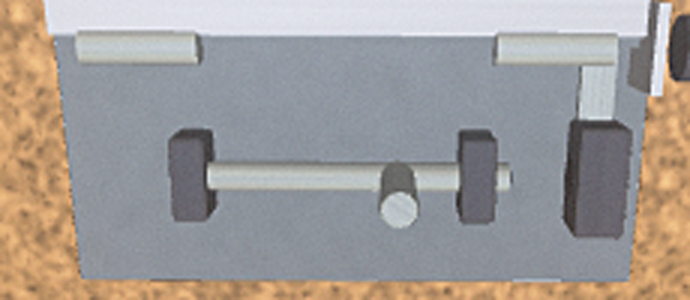

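Wrist view and zoom: knob at column 323, strap tops 343–353, keeper from 380. By the given frame, knob x is about 18 mm, which is home, and the end stop agrees. Next is the bar.

```bash
python3 - <<'E'
from fit import *
S=[.526,-.0666,.25]
P=local(S,[0,.155,.24])[0]; print(P); go(P,.25+np.pi/2)
E
python3 -m handwheel '[{"ax":-0.12,"ay":0,"az":0,"x":0,"y":0.01,"z":0,"grip":0},{"ax":-0.24,"ay":0,"az":0,"x":0,"y":0.03,"z":-0.002,"grip":0},{"ax":-0.36,"ay":0,"az":0,"x":0,"y":0.05,"z":-0.004,"grip":0},{"ax":-0.48,"ay":0,"az":0,"x":0,"y":0.075,"z":-0.005,"grip":0},{"ax":-0.6,"ay":0,"az":0,"x":0,"y":0.1,"z":-0.006,"grip":0}]'
python3 - <<'E'
from fit import *
go(local([.526,-.0666,.25],[0,.155,.24])[0],.25+np.pi/2)
E
```

```text
[0.48765239 0.08358143 0.24      ]
t 8.18 q6 0.96 shift [ 0.0256  0.3118 -0.0119] turn [-1.569 -0.    -0.002] [array([-1.57, -0.  , -0.  ]), array([ 1.57, -0.  ,  0.  ])] F [ 0.  -0.2 -0.8] gap 0.0681
time_s: 8.6
eef_pos: [0.546, -0.1197, 0.2658]
eef_rot: [-0.669, 1.466, 0.67]
ft_force: [1.1, -0.4, -0.3]
finger_gap: 0.0853
t 8.60 q6 0.50 shift [0.0259 0.1772 0.1154] turn [-0.964  0.    -0.001] [array([-0.96,  0.  , -0.  ]), array([ 2.18, -0.  , -0.  ])] F [ 1.1 -0.4 -0.3] gap 0.0853
```

```bash
python3 -m handwheel '[{"ax":-0.12,"ay":0,"az":0,"x":0,"y":0.022,"z":0.014,"grip":0},{"ax":-0.24,"ay":0,"az":0,"x":0,"y":0.044,"z":0.028,"grip":0},{"ax":-0.36,"ay":0,"az":0,"x":0,"y":0.066,"z":0.043,"grip":0},{"ax":-0.48,"ay":0,"az":0,"x":0.005,"y":0.09,"z":0.058,"grip":0},{"ax":-0.6,"ay":0,"az":0,"x":0.01,"y":0.115,"z":0.074,"grip":0}]'
python3 - <<'E'
from fit import *
go(local([.526,-.0666,.25],[0,.155,.24])[0],.25+np.pi/2)
E
```

```text
time_s: 9.02
eef_pos: [0.5084, 0.0121, 0.2563]
eef_rot: [-1.125, 1.26, 1.125]
ft_force: [0.6, 0.2, -0.4]
finger_gap: 0.0854
t 9.02 q6 0.14 shift [0.0163 0.0287 0.0687] turn [-0.364 -0.     0.001] [array([-0.36, -0.  ,  0.  ]), array([2.78, 0.  , 0.  ])] F [ 0.6  0.2 -0.4] gap 0.0854
```

```bash
python3 -m handwheel '[{"ax":-0.12,"ay":0,"az":0,"x":0.004,"y":0.009,"z":0.022,"grip":0},{"ax":-0.24,"ay":0,"az":0,"x":0.008,"y":0.018,"z":0.045,"grip":0},{"ax":-0.36,"ay":0,"az":0,"x":0.016,"y":0.029,"z":0.069,"grip":0},{"ax":-0.364,"ay":0,"az":0,"x":0.016,"y":0.029,"z":0.069,"grip":0},{"ax":-0.364,"ay":0,"az":0,"x":0.016,"y":0.029,"z":0.069,"grip":0}]'
python3 - <<'E'
from fit import *
S=[.526,-.0666,.25]
go(local(S,[0,.155,.24])[0],.25+np.pi/2)
c=capture("wrist"); save(c,"w3.png")
print(proj(c,local(S,[[0,.155,.096],[-.06,.155,.096],[.06,.155,.096],[-.1,.084,.099],[.1,.084,.099],ptr(.66)])).round(0).tolist())
for t in["flap_bar","coupling"]: print([(r["location"],r["conf"]) for r in mark_of("wrist",t)[:1]])
E
```

```text
time_s: 9.43
eef_pos: [0.4874, 0.084, 0.2399]
eef_rot: [-1.388, 1.083, 1.389]
ft_force: [0.1, 0.5, 0.0]
finger_gap: 0.0855
t 9.43 q6 -0.08 shift [-0.0001 -0.0002 -0.0005] turn [-0.003 -0.    -0.001] [array([-0., -0., -0.]), array([ 3.14, -0.  ,  0.  ])] F [0.1 0.5 0. ] gap 0.0855
[[317.0, 185.0], [317.0, 123.0], [317.0, 240.0], [236.0, 77.0], [252.0, 274.0], [185.0, 385.0]]
[([314.3, 187.1], 0.69)]
[([414.7, 150.8], 0.92)]
```

View pics/w3.png

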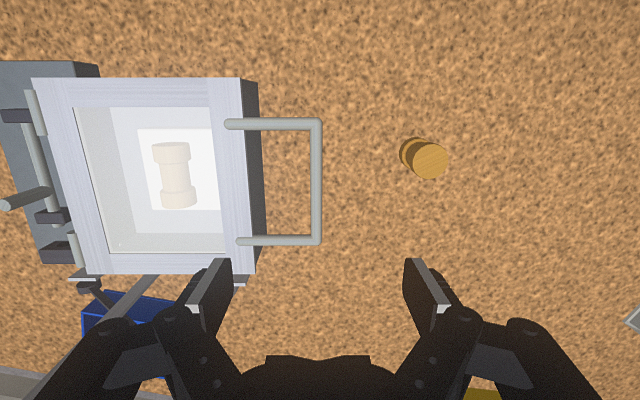

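Wrist view: bar at column 318, rows 123–240, right on the prediction. The coupling at (427,158) is well clear. I'll descend with the jaws partly closed.

```bash
python3 -m handwheel '[{"ax":0,"ay":0,"az":0,"x":0.04,"y":0,"z":0,"grip":0.4},{"ax":0,"ay":0,"az":0,"x":0.08,"y":0,"z":0,"grip":0.4},{"ax":0,"ay":0,"az":0,"x":0.12,"y":0,"z":0,"grip":0.4},{"ax":0,"ay":0,"az":0,"x":0.15,"y":0,"z":0,"grip":0.4},{"ax":0,"ay":0,"az":0,"x":0.163,"y":0,"z":0,"grip":0.4}]' && python3 -m handwheel '[{"ax":0,"ay":0,"az":0,"x":0,"y":0,"z":0,"grip":1},{"ax":0,"ay":0,"az":0,"x":0,"y":0,"z":0,"grip":1},{"ax":0,"ay":0,"az":0,"x":0,"y":0,"z":0,"grip":1},{"ax":0,"ay":0,"az":0,"x":0,"y":0,"z":0,"grip":1},{"ax":0,"ay":0,"az":0,"x":0,"y":0,"z":0,"grip":1}]' 40
python3 - <<'E'
from fit import *
S=[.526,-.0666,.25]
a=.66; r=.255
for k in range(0,9):
  A=a*k/8; print(k,"up %.4f back %.4f"%(r*np.sin(A),r*(np.cos(A)-1)))
go(local(S,[0,-.1+r*np.cos(a),.077+r*np.sin(a)])[0],.25+np.pi/2)
E
```

```text
time_s: 10.0
eef_pos: [0.4854, 0.0813, 0.0731]
eef_rot: [-1.383, 1.09, 1.39]
ft_force: [-0.6, 0.5, -0.5]
finger_gap: 0.0517
time_s: 10.42
eef_pos: [0.4898, 0.0831, 0.079]
eef_rot: [-1.389, 1.08, 1.384]
ft_force: [0.5, -0.4, 2.3]
finger_gap: 0.0106
0 up 0.0000 back 0.0000
1 up 0.0210 back -0.0009
2 up 0.0419 back -0.0035
3 up 0.0625 back -0.0078
4 up 0.0826 back -0.0138
5 up 0.1022 back -0.0214
6 up 0.1211 back -0.0306
7 up 0.1392 back -0.0414
8 up 0.1563 back -0.0536
t 10.42 q6 -0.08 shift [-0.1543  0.0011 -0.0527] turn [-0.005 -0.001  0.004] [array([-0.01, -0.  ,  0.  ]), array([3.14, 0.01, 0.  ])] F [ 0.5 -0.4  2.3] gap 0.0106
```

The bar is gripped. Now to lift along the arc.

```bash
python3 -m handwheel '[{"ax":0,"ay":0,"az":0,"x":-0.012,"y":0,"z":0,"grip":1},{"ax":0,"ay":0,"az":0,"x":-0.028,"y":0,"z":-0.0015,"grip":1},{"ax":0,"ay":0,"az":0,"x":-0.045,"y":0,"z":-0.004,"grip":1},{"ax":0,"ay":0,"az":0,"x":-0.0625,"y":0,"z":-0.0078,"grip":1},{"ax":0,"ay":0,"az":0,"x":-0.0826,"y":0,"z":-0.0138,"grip":1}]'
```

```text
time_s: 10.83
eef_pos: [0.4929, 0.0704, 0.1616]
eef_rot: [-1.389, 1.079, 1.385]
ft_force: [4.5, 1.5, -3.2]
finger_gap: 0.0106
```

```bash
python3 -m handwheel '[{"ax":0,"ay":0,"az":0,"x":-0.0195,"y":0,"z":-0.0075,"grip":1},{"ax":0,"ay":0,"az":0,"x":-0.0385,"y":0,"z":-0.0168,"grip":1},{"ax":0,"ay":0,"az":0,"x":-0.0565,"y":0,"z":-0.0275,"grip":1},{"ax":0,"ay":0,"az":0,"x":-0.0685,"y":0,"z":-0.036,"grip":1},{"ax":0,"ay":0,"az":0,"x":-0.0735,"y":0,"z":-0.04,"grip":1}]'
python3 - <<'E'
from fit import *
S=[.526,-.0666,.25]
s=read_state(); go(local(S,[0,-.1+.255*np.cos(.66),.077+.255*np.sin(.66)])[0],.25+np.pi/2)
for n in("scene","top"):
  c=capture(n); save(c,n+"4.png"); 
  for t in["flap_bar","flap_hinge","pointer_tip"]: print(n,t,[(np.round(r["location"],1).tolist(),round(r["conf"],2)) for r in mark_of(n,t)[:1]])
  for a in(.6,.66,.72): print(a,proj(c,local(S,[[0,-.1+.255*np.cos(a),.096+.255*np.sin(a)],ptr(a),ptr(a,.05)])).round(1).tolist())
  if n=="scene": cv2.imwrite("pics/s4.png",cv2.resize(c["pixels"][90:240,200:400],None,fx=4,fy=4,interpolation=cv2.INTER_CUBIC)[:,:,::-1])
E
```

```text
time_s: 11.25
eef_pos: [0.5026, 0.0324, 0.2371]
eef_rot: [-1.387, 1.075, 1.385]
ft_force: [0.0, 8.0, 2.8]
finger_gap: 0.0102
t 11.25 q6 -0.18 shift [ 0.0038  0.0019 -0.0003] turn [-0.004  0.004  0.007] [array([-0.  ,  0.  ,  0.01]), array([ 3.14,  0.01, -0.01])] F [0.  8.  2.8] gap 0.0102
scene flap_bar [([344.2, 115.9], 0.77)]
scene flap_hinge [([260.8, 159.6], 0.62)]
scene pointer_tip [([325.5, 172.7], 0.63)]
0.6 [[350.1, 120.9], [328.5, 173.0], [271.7, 196.3]]
0.66 [[346.2, 116.5], [325.1, 170.0], [270.8, 195.6]]
0.72 [[341.9, 112.2], [321.3, 167.0], [269.8, 195.0]]
top flap_bar []
top flap_hinge [([382.6, 242.0], 0.66)]
top pointer_tip []
0.6 [[313.2, 256.1], [317.9, 210.1], [360.5, 204.8]]
0.66 [[316.7, 254.5], [320.5, 208.5], [361.2, 204.5]]
0.72 [[320.5, 252.7], [323.3, 206.9], [361.9, 204.1]]
```

View pics/s4.png

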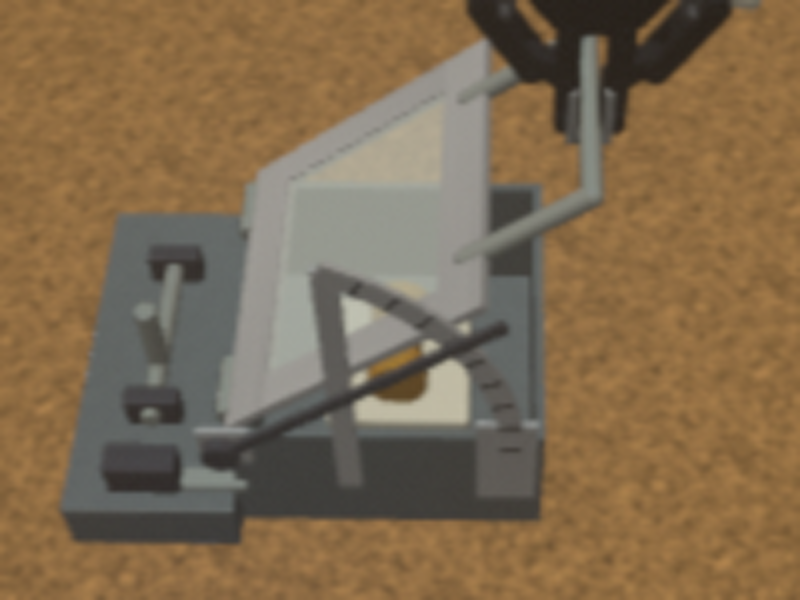

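The crop shows the flap's near edge at (228,422)→(488,305) and the pointer at (220,452)→(505,327), almost parallel. The bolt is still home. I'll put numbers on both angles.

```bash
python3 - <<'E'
from fit import *
from scipy.optimize import brentq
S=[.526,-.0666,.25]
c=capture("scene"); g=c["pixels"].astype(float).mean(2)
def ang(v): return np.degrees(np.arctan2(v[1],v[0]))
def pred(a,x): 
    p=proj(c,local(S,[ptr(a,.05,x),ptr(a,.18,x)])); return ang(p[1]-p[0])
# pointer: darkest pixel subpixel per column
p=proj(c,local(S,[ptr(.64,.05),ptr(.64,.185)])); 
xs=np.arange(int(p[0,0])+1,int(p[1,0])); pts=[]
for x in xs:
    y0=np.interp(x,p[:,0],p[:,1]); ys=np.arange(int(y0)-4,int(y0)+6); w=np.clip(95-g[ys,x],0,None)**2
    if w.sum()>0: pts.append((x,(w*ys).sum()/w.sum()))
pts=np.array(pts); 
vx,vy,_,_=cv2.fitLine(pts.astype(np.float32),cv2.DIST_HUBER,0,.01,.01).ravel(); m=ang([vx,vy])
print("pointer img ang",m,"angle",brentq(lambda a:pred(a,.116)-m,.3,1.1),len(pts))
# flap edge: strongest bright->dark gradient downward
p=proj(c,local(S,[ptr(.65,.03,.1),ptr(.65,.15,.1)])); pts=[]
for x in np.arange(int(p[0,0])+1,int(p[1,0])):
    y0=np.interp(x,p[:,0],p[:,1]); ys=np.arange(int(y0)-3,int(y0)+6); d=np.clip(g[ys-1,x]-g[ys+1,x],0,None)**2
    pts.append((x,(d*ys).sum()/d.sum()))
pts=np.array(pts); vx,vy,_,_=cv2.fitLine(pts.astype(np.float32),cv2.DIST_HUBER,0,.01,.01).ravel(); m=ang([vx,vy])
print("flap img ang",m,"angle",brentq(lambda a:pred(a,.1)-m,.3,1.1)); print(pts[::6].round(1).tolist())
s=read_state(); l=R.from_rotvec([0,0,-.25]).apply(np.array(s["eef_pos"])-[.526,-.0666,0]); print("TCP local",l.round(4),"bar angle",np.arctan2(l[2]+.019-.096,l[1]+.1),s["ft_force"],s["time_s"])
E
```

```text
pointer img ang -24.213943 angle 0.6389870735175156 48
flap img ang -24.562002 angle 0.636271313899056
[[266.0, 192.6], [272.0, 190.2], [278.0, 187.1], [284.0, 187.8], [290.0, 184.6], [296.0, 179.3], [302.0, 176.1]]
TCP local [0.0018 0.1033 0.2351] bar angle 0.661109388994733 [0.82100674 7.49965977 3.68007544] 11.7
```

```bash
python3 -m handwheel '[{"ax":0,"ay":0,"az":0,"x":0.001,"y":0,"z":0,"grip":1},{"ax":0,"ay":0,"az":0,"x":0.002,"y":0,"z":0.001,"grip":1},{"ax":0,"ay":0,"az":0,"x":0.002,"y":0,"z":0.001,"grip":1},{"ax":0,"ay":0,"az":0,"x":0.002,"y":0,"z":0.001,"grip":1},{"ax":0,"ay":0,"az":0,"x":0.002,"y":0,"z":0.001,"grip":1}]' && python3 -m handwheel '[{"ax":0,"ay":0,"az":0,"x":0,"y":0,"z":0,"grip":1},{"ax":0,"ay":0,"az":0,"x":0,"y":0,"z":0,"grip":1},{"ax":0,"ay":0,"az":0,"x":0,"y":0,"z":0,"grip":1},{"ax":0,"ay":0,"az":0,"x":0,"y":0,"z":0,"grip":1},{"ax":0,"ay":0,"az":0,"x":0,"y":0,"z":0,"grip":1}]' && python3 -c "
from rig import *
print(sign_off())"
```

```text
time_s: 12.12
eef_pos: [0.5019, 0.0353, 0.2332]
eef_rot: [-1.386, 1.073, 1.388]
ft_force: [0.2, 8.8, 4.4]
finger_gap: 0.0103
time_s: 12.53
eef_pos: [0.5019, 0.0353, 0.2332]
eef_rot: [-1.386, 1.073, 1.388]
ft_force: [0.0, 9.3, 4.4]
finger_gap: 0.0106
the job is handed in; nothing more can be done
None
```

I slid the bolt home with the flap shut, then raised the flap by its grab bar to the pointer. I handed the job in at 12.5 s with the gripper (40 N grip) still holding it. Sign-off reported no verdict.

- **Bolt:** it stopped against the end stop at about 21 N. The wrist view put the knob at about x = 18 mm, which is the home position given. The visible rod end looked about 25 mm short of the keeper block. I went by the stop and the knob position.
- **Flap and pointer:** the scene image gave the pointer at 0.639 rad and the flap at 0.636 rad. The arm's own pose put the flap at about 0.66. I then lowered the bar by about 2 mm as a compromise and did not measure the angle again. The readings differ by less than the 0.07 rad tolerance.
- **Hold:** the arm did not move over the last 0.4 s, with the bar gripped at a gap reading of about 10.6 mm for a 12 mm bar.
- **Bystanders:** I gave the coupling, screwdriver and bin clearance on every move. I did not measure their positions or the pointer's movement against the start at the end.

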